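# Lock the cast in its nest and hold the inspection mirror on its marker

## Task

Swing the keeper bar fully shut over the plaster cast, past its detent, so that the cast stays seated in its nest. Then turn the small sprung mirror by the blue grip on top of it until the black inspection camera sees the red marker on the cast in the middle of the mirror, and finish while still gripping it there at that angle: do not let go, since the mirror springs back. Leave the other things on the bench where they are.

Things in the scene. Friction and masses are not known exactly. Their poses are not given: they have to be found in the camera images.
- inspection_stand: inspection stand, fixed to the bench: a flat aluminium rail 200 x 36 x 10 mm with a black camera (44 mm cube on a post) at one end and a small square mirror on an upright spindle at the other. Origin: on the bench, under the mirror's axis; its x axis points from the camera to the mirror, z up. The camera looks level along this +x straight at the mirror's middle.
- camera_lens (a point): middle of the camera's front lens, 114 mm from the mirror's axis, 70 mm above the bench
- mirror_center (a point): middle of the mirror's reflecting face, on its upright turning axis, 70 mm above the bench. The mirror is 34 x 34 mm in a black frame 40 x 40 x 5 mm and stands upright (it only turns about the upright axis, it never tips).
- mirror (a joint): angle of the mirror, rad: at 0 (its start) it faces straight back at the camera, that is along the stand's -x; it grows as the mirror turns clockwise seen from above, up to 1.5. A soft spring (0.06 N m per rad) turns it back to 0 whenever it is let go. By the law of reflection the camera's line of sight leaves the mirror turned by twice this angle.
- mirror_head: the turning part: mirror, stem and blue grip in one. Origin: on the bench under the turning axis; z up, the mirror faces along its -x; with the mirror at 0 its axes are the stand's.
- mirror_grip (a point): centre of the blue grip on top of the mirror, on the turning axis, 129 mm above the bench: a block 30 mm long (along the direction in which the mirror faces), 12 mm wide (across it), 30 mm high. Free space below it, round a thin stem, down to the mirror frame's top 90 mm above the bench.
- sight_line: brass collar on the spindle under the mirror with a thin brass pointer (reaching 44 mm from the axis, 24 mm above the bench), geared to turn twice as far as the mirror: the pointer shows, seen from above, the way the camera looks after the mirror. Frame: origin at mirror_center, +x level along the pointer, that is along the reflected line of sight, y level to the left of it, z up. The marker is seen in the middle of the mirror when it lies straight along this +x.
- stone_cast: white plaster dental cast, 55 x 60 x 31 mm, lying loose in the nest; origin at the centre of its underside, z up, its -y face is the upright flat face with the red marker
- marker (a point): centre of the red round marker, 14 mm across, stuck on the cast's upright face that looks towards the mirror, about 70 mm above the bench (as high as the lens and the mirror's middle)
- cast_nest: nest for the cast, fixed to the bench: a grey block on a dark foot 130 x 74 mm, floor 60 mm above the bench with 5 mm lips, an aluminium pillar with the keeper's hinge at its +x end and an aluminium post with a sprung brass detent ball at its -x end. Origin: on the bench under its centre; the marker face looks along its -y. A wall shelf hangs over the back of the bench, beyond the nest and the stand: keep the wrist on the robot's side of it.
- nest_floor (a point): middle of the nest's floor, 60 mm above the bench; the cast's origin lies here
- keeper (a joint): angle of the steel keeper bar, rad: 0 = fully shut across the top of the cast and behind the detent, grows as it is swung open to 1.5. It swings level (upright hinge pin); closing turns it anticlockwise seen from above. It stays where it is left (light friction); over the last 0.15 rad it has to be pushed past the sprung ball with about 2 N at the handle, and then rests against its stop at 0.
- keeper_pin (a point): on the keeper's upright hinge axis, at the height of keeper_handle
- keeper_handle (a point): on the axis of the upright round red handle peg (14 mm across, 40 mm high, from 106 to 146 mm above the bench) on the bar's free end, 100 mm from the hinge axis; this point is 128 mm above the bench. Shut, it stands 50 mm from the nest's centre along the nest's -x; open, it stands to the nest's +y side. Below the peg is the bar, 12 mm wide and 8 mm thick.
- nail_brush: bystander: nail brush with a purple arched handle, 30 x 85 x 55 mm, origin at the centre of its underside
- yellow_cup: bystander: small cream-yellow cup, 48 mm across, 34 mm high, origin at the centre of its underside
- tan_cast: bystander: tan plaster cast, 54 x 58 x 34 mm, origin at the centre of its underside
- plaster_block: bystander: white plaster block, 30 x 34 x 24 mm, origin at the centre of its underside
- disc_box: bystander: flat clear box of discs, 62 x 78 x 20 mm, origin at the centre of its underside

How it is judged:
By the outcome, as a careful person would: the job done as asked, in the order asked, and still so for the second after the job is handed in, while the arm keeps its last pose, push and grip.
It also fails if it takes over 48 s, if anything falls off the work surface, if the arm or the gripper's body presses on something with over 40 N, if the wrist force passes 120 N, or if a joint passes its speed limit or range.

## Robot

A 7-joint arm with a two-finger parallel gripper is mounted at the origin on a cart in front of the work surface, level with it; the furniture and walls round the work are solid. World frame = base frame: x ahead of the robot, y to its left, z up, the work surface at z = 0. Lengths are in m, angles in rad, forces in N, time in s.
With the tool pointing down it reaches from about 0.4 to 0.9 m from the base axis. Payload 5.6 kg.
Tool frame: the origin (TCP) lies at the very end of the fingers, on their centre line; the grasp point (between the pads) lies 19 mm behind it; z points along the fingers, y is the direction in which the jaws open and shut (so a half turn about z gives the same grasp; the last joint's range is limited). The gripper opens to 92 mm and grips with 3 to 60 N. Pads are 20 mm wide; open, the fingers measure 128 mm over their backs; the gripper's body (75 mm by 189 mm) begins 69 mm behind the grasp point.
Start: joints at [1.178, 0.468, -0.012, 1.603, 0.006, 1.071, -0.056], TCP at [0.223, -0.611, 0.215] pointing down, gripper open.
Joint ranges: [-2.53, 2.53], [-0.31, 2.02], [-1.57, 1.55], [0.28, 2.44], [-1.29, 4.43], [0.15, 1.84], [-2.92, 2.92]. Speed limits (rad/s): [2.57, 2.57, 3.14, 3.14, 3.14, 3.14, 3.14].

## Interface

Orientations are given as a unit quaternion [x, y, z, w].
In Python, from cell import bot, get_image gives the robot as it stands. The module is installed in compiled form; this text tells all that it offers.
- The arm moves only by the shell command python3 -m pendant 'ROWS' [OPENING]. ROWS is JSON, a list of rows, each an object of numbers: "x", "y", "z": the shift along the tool's x, y, z in m; "spin": the turn about the tool's z in degrees. In form: [{"x": .., "y": .., "z": .., "spin": ..}, ...]. A call has 1 to 20 rows; each row is the pose to reach, as a shift and turn from the pose commanded when the call began, along the tool's axes at that moment; what a row does not reach only later rows make up. A row lasts 1/12 s, in which the tool goes at most 41.7 mm and 7.16 degrees, less where a joint would pass 70% of its speed; a pose out of reach is approached as far as the arm can. A call with a gripper value outside its range is refused whole. OPENING is the finger opening in m, from 0 to 0.0919, set as the call begins (- or left out, the last holds). The fingers move at their own pace and stop on an object; the grip force is fixed at half the most. Time passes only in rows, so rows that repeat a pose let the fingers close. It gives the time, the measured TCP pose, the force and the opening at its end, in the units of the state.
- bot.sense(): the state, without advancing time (a new reading comes with each control period).
- get_image(name): name is "side" or "top" or "wrist"; returns a dict with "color" (384x512x3 uint8, red, green, blue), "z_map" (384x512 float32, m along the optical axis (not along the pixel's ray), 0 where there is no reading), "intrinsics" (3x3 intrinsics, pixels), "xyz" and "rotation" of the camera in the world; the wrist camera has in their place "hand_eye" (4x4, takes a point from camera to tool coordinates, whose origin is the TCP and whose axes are the flange's). Camera axes: x right, y down, z forward; pixel columns grow to the right and rows downward; lengths in m; the calibration is good to about 2 mm. A picture is of the moment at which its call begins: read the wrist's pose just before it.
- bot.sign_off(): hands the job in, once; it reports no verdict.
The state is a dict: "t": time; "qpos": joint angles; "joint_velocities": joint speeds; "effort": joint torques, N m; "tcp_pos": TCP position; "orientation": TCP orientation; "ft_force": force on the tool from outside, world axes, zero at the start; "torque": the same for the moment, N m; "gripper_width": finger opening in m.
Only numpy, scipy, OpenCV 4.12 (cv2) and the standard library are available. Lean on these libraries where they do the work, as an engineer would, in place of code of your own. Each camera call takes 0.05 s, during which the arm holds its last target.

## Working session

There is one attempt and no reset: what is moved stays moved. The work goes in short steps, Python scripts to look and compute and a shell command to move; the robot and the scene stay as the last step left them, time stands still between calls to the robot, and variables do not carry over. Pictures are saved under pics/ and viewed, and the job is handed in when it is done.

```bash
mkdir -p pics; cat > h.py <<'E'
import numpy as np, cv2
from cell import bot,get_image
from scipy.spatial.transform import Rotation as R
def grab(n,tag):
    s=bot.sense(); im=get_image(n)
    cv2.imwrite(f'pics/{tag}.png',im['color'][:,:,::-1])
    if 'hand_eye' in im:
        H=im['hand_eye']; T=np.eye(4); T[:3,:3]=R.from_quat(s['orientation']).as_matrix(); T[:3,3]=s['tcp_pos']
        C=T@H; rot,pos=C[:3,:3],C[:3,3]
    else: rot,pos=np.array(im['rotation']),np.array(im['xyz'])
    np.savez(f'pics/{tag}.npz',color=im['color'],z=im['z_map'],K=im['intrinsics'],rot=rot,pos=pos)
    return dict(color=im['color'],z=im['z_map'],K=np.array(im['intrinsics']),rot=rot,pos=pos)
def load(tag): return dict(np.load(f'pics/{tag}.npz'))
def pt(d,u,v):
    z=d['z'][int(v),int(u)]; r=np.linalg.inv(d['K'])@[u,v,1]
    return d['pos']+d['rot']@(r*z)
def cloud(d):
    v,u=np.mgrid[:d['z'].shape[0],:d['z'].shape[1]]
    r=np.stack([u,v,np.ones_like(u)],-1)@np.linalg.inv(d['K']).T
    return (r*d['z'][...,None])@d['rot'].T+d['pos']
def plane(d,u,v,h):
    r=d['rot']@(np.linalg.inv(d['K'])@[u,v,1]); return d['pos']+r*(h-d['pos'][2])/r[2]
E
python3 - <<'E'
from h import *
for n in ['side','top','wrist']:
    d=grab(n,n+'0'); print(n,d['pos'],d['rot'].round(3).tolist(),d['K'][0])
s=bot.sense();print(s)
E
```

```text
side [0.02334007 0.57799534 1.04315934] [-0.336, 0.881, -0.31, 0.121] [494.48568677   0.         244.6854633 ]
top [0.31630885 0.02445099 1.26919821] [0.715, -0.694, 0.06, -0.058] [390.90975444   0.         254.755231  ]
wrist [ 0.29801315 -0.58344615  0.38402462] [[0.343, -0.901, -0.267], [-0.939, -0.329, -0.097], [-0.001, 0.284, -0.959]] [316.7120808    0.         256.46829661]
{'t': 0.15, 'qpos': array([ 1.17799633,  0.46820297, -0.01160861,  1.60336348,  0.00599278,
        1.07139398, -0.05633516]), 'joint_velocities': array([-0.0008674 , -0.00361617,  0.00026954, -0.0024925 ,  0.00191002,
       -0.00017382, -0.00178112]), 'effort': array([ 4.28201774e-04, -5.20954871e+01, -1.25191145e-02, -2.43977934e+01,
       -5.66882151e-02,  1.52950507e-02,  6.90176739e-05]), 'tcp_pos': array([ 0.22256237, -0.61025745,  0.21386106]), 'orientation': array([ 9.84752320e-01,  1.73960981e-01, -1.61663789e-04, -6.46729108e-04]), 'ft_force': array([ 0.37232301,  0.6076823 , -0.37206842]), 'torque': array([-0.04508341,  0.00571271, -0.01689605]), 'gripper_width': 0.09203169674236845}
```

```bash
sed -i "s/else: rot,pos=np.array(im\['rotation'\])/else: rot,pos=R.from_quat(im['rotation']).as_matrix() if np.size(im['rotation'])==4 else np.array(im['rotation'])/" h.py
python3 - <<'E'
from h import *
for n in ['side','top']:
    d=grab(n,n+'0')
    c=cloud(d); z=c[...,2]; print(n,np.percentile(z[d['z']>0],[5,25,50,75,95]), d['rot'].round(2).tolist())
E
```

```text
side [-0.43513573 -0.00180319  0.00540743  0.21700507  0.52824506] [[-0.74, -0.52, 0.42], [-0.67, 0.58, -0.46], [-0.0, -0.63, -0.78]]
top [-0.76271492 -0.37200108  0.00153147  0.52385793  0.75612322] [[0.03, -0.99, 0.17], [-1.0, -0.03, -0.0], [0.01, -0.17, -0.99]]
```

View pics/side0.png

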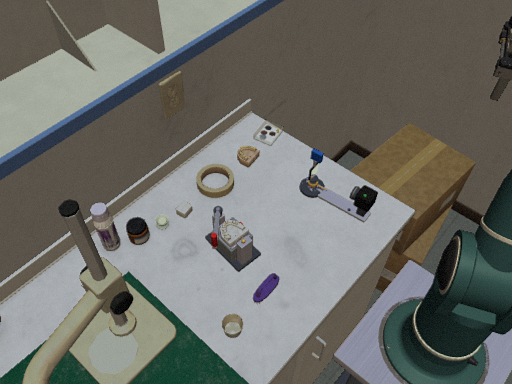

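View pics/top0.png

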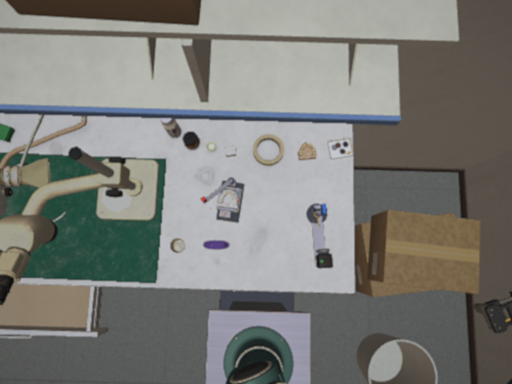

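```bash
python3 - <<'E'
from h import *
d=load('top0'); c=d['color'][150:280,180:350,::-1]; cv2.imwrite('pics/topc.png',cv2.resize(c,None,fx=4.6,fy=4.6,interpolation=cv2.INTER_CUBIC))
d=load('side0'); c=d['color'][130:290,190:390,::-1]; cv2.imwrite('pics/sidec.png',cv2.resize(c,None,fx=3.7,fy=3.7,interpolation=cv2.INTER_CUBIC))
E
```

```text
(no output)
```

View pics/topc.png

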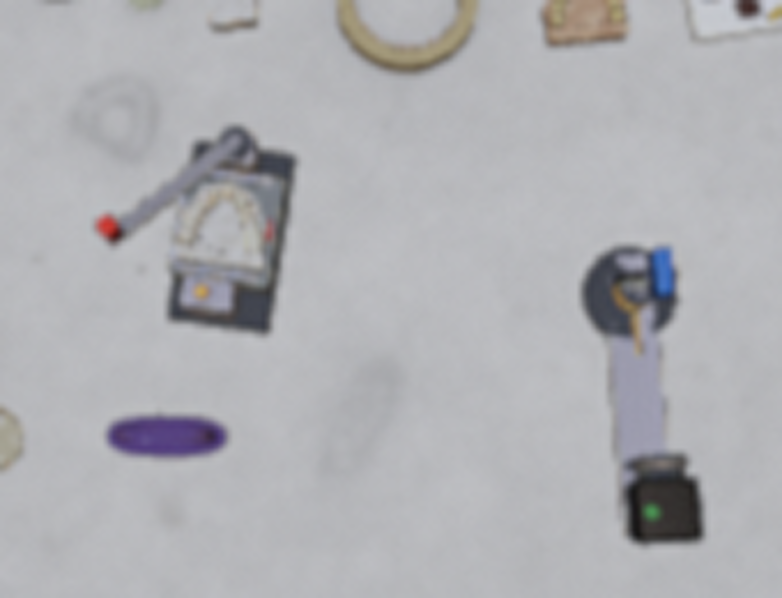

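View pics/sidec.png

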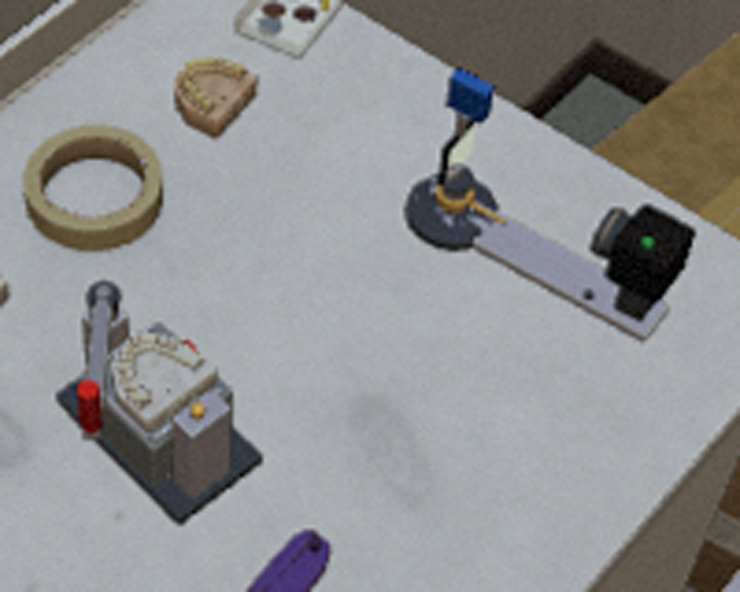

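```bash
cat >> h.py <<'E'
def tri(cams,pix):
    A=np.zeros((3,3));b=np.zeros(3)
    for d,(u,v) in zip(cams,pix):
        r=d['rot']@(np.linalg.inv(d['K'])@[u,v,1]); r/=np.linalg.norm(r); P=np.eye(3)-np.outer(r,r); A+=P;b+=P@d['pos']
    x=np.linalg.solve(A,b)
    return x
def blobs(d,name,mn=4):
    h=cv2.cvtColor(np.ascontiguousarray(d['color']),cv2.COLOR_RGB2HSV).astype(int); H,S,V=h[...,0],h[...,1],h[...,2]
    m={'red':((H<8)|(H>172))&(S>140)&(V>60),'blue':(H>100)&(H<125)&(S>150)&(V>40),'brass':(H>10)&(H<25)&(S>120)&(V>90)}[name]
    n,l,st,ce=cv2.connectedComponentsWithStats(m.astype(np.uint8))
    return [(st[i].tolist(),ce[i].round(1).tolist(),l==i) for i in range(1,n) if st[i][4]>=mn]
E
python3 - <<'E'
from h import *
for t in ['top0','side0']:
    d=load(t);c=cloud(d)
    for col in ['red','blue','brass']:
        for st,ce,m in blobs(d,col):
            p=c[m&(d['z']>0)]
            if len(p) and 0.1<np.median(p[:,0])<0.9 and abs(np.median(p[:,1]))<.5: print(t,col,st,ce,np.median(p,0).round(4),p.min(0).round(3),p.max(0).round(3))
E
```

```text
top0 red [202, 198, 4, 4, 10] [203.4, 199.2] [0.4783 0.173  0.1461] [0.475 0.169 0.125] [0.482 0.177 0.149]
top0 blue [322, 205, 4, 9, 33] [323.4, 209.3] [ 0.4596 -0.1759  0.1434] [ 0.448 -0.182  0.139] [ 0.471 -0.172  0.15 ]
side0 red [211, 233, 6, 14, 75] [213.7, 239.2] [0.4776 0.1794 0.1362] [0.472 0.171 0.109] [0.485 0.184 0.15 ]
side0 blue [312, 149, 11, 14, 115] [316.8, 155.4] [ 0.4586 -0.1731  0.1363] [ 0.447 -0.182  0.114] [ 0.475 -0.168  0.148]
side0 brass [308, 180, 14, 8, 38] [313.2, 184.0] [ 0.4538 -0.1711  0.0272] [ 0.435 -0.185  0.021] [ 0.475 -0.16   0.032]
side0 brass [242, 239, 3, 4, 10] [243.1, 240.7] [0.445  0.1195 0.095 ] [0.442 0.116 0.087] [0.448 0.122 0.097]
```

```bash
cat >> h.py <<'E'
def shift(*targets):
    s=bot.sense(); M=R.from_quat(s['orientation']).as_matrix()
    print('heading deg',np.degrees(np.arctan2(M[1,0],M[0,0])).round(2),'tcp',s['tcp_pos'].round(4),'F',s['ft_force'].round(2),'w',s['gripper_width'])
    for t in targets: print(t,(M.T@(np.array(t[:3])-s['tcp_pos'])).round(4))
E
python3 - <<'E'
from h import *
shift((.30,-.5,.36),(.4,-.3,.38),(.40,0.0,.38))
d=load('top0');c=cloud(d)
m=(d['z']>0)&(c[...,2]>.3)&(abs(c[...,1])<.5)&(c[...,0]>.3)
print(c[m].min(0),np.percentile(c[m],[1,5],axis=0))
d=load('side0');c=cloud(d)
m=(d['z']>0)&(c[...,2]>.3)&(abs(c[...,1])<.5)&(c[...,0]>.3)
print(c[m].min(0),np.percentile(c[m],[1,5],axis=0))
E
```

```text
heading deg 20.04 tcp [ 0.2226 -0.6104  0.2141] F [-0.59  0.23  0.04] w 0.09166338976683594
(0.3, -0.5, 0.36) [ 0.1105 -0.0773 -0.1458]
(0.4, -0.3, 0.38) [ 0.273  -0.231  -0.1657]
(0.4, 0.0, 0.38) [ 0.3758 -0.5128 -0.1655]
[ 0.51560369 -0.49998745  0.30002842] [[ 0.5919015  -0.47790093  0.34018452]
 [ 0.59550027 -0.41400097  0.44653104]]
[ 0.51453172 -0.46069971  0.30000543] [[ 0.51889279 -0.1262829   0.30218408]
 [ 0.59137294 -0.02990932  0.38875343]]
```

```bash
python3 -m pendant '[{"x":0.03,"y":-0.02,"z":-0.04},{"x":0.06,"y":-0.04,"z":-0.07},{"x":0.09,"y":-0.06,"z":-0.1},{"x":0.12,"y":-0.085,"z":-0.12,"spin":4},{"x":0.145,"y":-0.11,"z":-0.14,"spin":8},{"x":0.17,"y":-0.135,"z":-0.155,"spin":12},{"x":0.2,"y":-0.16,"z":-0.165,"spin":16},{"x":0.225,"y":-0.185,"z":-0.165,"spin":20},{"x":0.25,"y":-0.21,"z":-0.165,"spin":20},{"x":0.273,"y":-0.231,"z":-0.165,"spin":20},{"x":0.285,"y":-0.264,"z":-0.165,"spin":20},{"x":0.3,"y":-0.3,"z":-0.165,"spin":20},{"x":0.313,"y":-0.336,"z":-0.165,"spin":20},{"x":0.326,"y":-0.372,"z":-0.165,"spin":20},{"x":0.338,"y":-0.408,"z":-0.165,"spin":20},{"x":0.35,"y":-0.444,"z":-0.165,"spin":20},{"x":0.363,"y":-0.48,"z":-0.165,"spin":20},{"x":0.376,"y":-0.513,"z":-0.165,"spin":20},{"x":0.376,"y":-0.513,"z":-0.165,"spin":20},{"x":0.376,"y":-0.513,"z":-0.165,"spin":20}]' 0.05
python3 - <<'E'
from h import *
d=grab('wrist','w1'); shift(); print(d['pos'])
E
```

```text
heading deg 20.03 tcp [ 0.2226 -0.6105  0.2143] F [ 0.19  0.27 -0.6 ] w 0.09155702452849887
[ 0.29807665 -0.58355792  0.38441647]invalid input at $[0]: expected keys x, y, z, spin
```

View pics/w1.png

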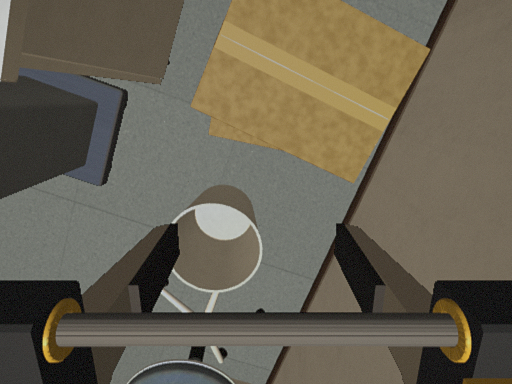

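Every row needs all four keys; the robot didn't move.

```bash
python3 -m pendant '[{"x":0.03,"y":-0.02,"z":-0.04,"spin":0},{"x":0.06,"y":-0.04,"z":-0.07,"spin":0},{"x":0.09,"y":-0.06,"z":-0.1,"spin":0},{"x":0.12,"y":-0.085,"z":-0.12,"spin":4},{"x":0.145,"y":-0.11,"z":-0.14,"spin":8},{"x":0.17,"y":-0.135,"z":-0.155,"spin":12},{"x":0.2,"y":-0.16,"z":-0.165,"spin":16},{"x":0.225,"y":-0.185,"z":-0.165,"spin":20},{"x":0.25,"y":-0.21,"z":-0.165,"spin":20},{"x":0.273,"y":-0.231,"z":-0.165,"spin":20},{"x":0.285,"y":-0.264,"z":-0.165,"spin":20},{"x":0.3,"y":-0.3,"z":-0.165,"spin":20},{"x":0.313,"y":-0.336,"z":-0.165,"spin":20},{"x":0.326,"y":-0.372,"z":-0.165,"spin":20},{"x":0.338,"y":-0.408,"z":-0.165,"spin":20},{"x":0.35,"y":-0.444,"z":-0.165,"spin":20},{"x":0.363,"y":-0.48,"z":-0.165,"spin":20},{"x":0.376,"y":-0.513,"z":-0.165,"spin":20},{"x":0.376,"y":-0.513,"z":-0.165,"spin":20},{"x":0.376,"y":-0.513,"z":-0.165,"spin":20}]' 0.05
python3 - <<'E'
from h import *
d=grab('wrist','w2'); shift(); print(d['pos'],bot.sense()['t'])
E
```

```text
t: 1.97
tcp_pos: [0.4001, 0.0015, 0.3799]
orientation: [1.0, 0.002, 0.0, 0.0]
ft_force: [-0.0, -0.6, 0.6]
gripper_width: 0.05
heading deg 0.09 tcp [ 4.001e-01 -1.000e-04  3.797e-01] F [0.31 0.19 0.44] w 0.04985344164264136
[0.48017677 0.00162278 0.55024258] 2.0167
```

View pics/w2.png

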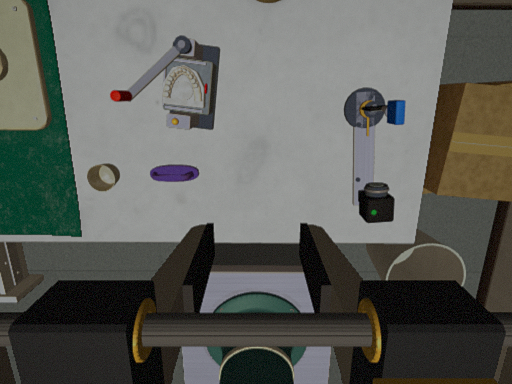

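```bash
python3 - <<'E'
from h import *
d=load('w2');c=cloud(d)
for col in ['red','blue','brass']:
    for st,ce,m in blobs(d,col):
        p=c[m&(d['z']>0)]
        if len(p) and 0.1<np.median(p[:,0])<0.9 and abs(np.median(p[:,1]))<.5: print(col,st,ce,np.median(p,0).round(4),p.min(0).round(3),p.max(0).round(3))
for n,(u,v) in dict(hinge=(182,45),det=(175,121),table=(280,100),cast=(185,90),post=(180,121)).items(): print(n,pt(d,u,v).round(4))
im=d['color'][:,:,::-1]
cv2.imwrite('pics/w2a.png',cv2.resize(im[25:145,95:235],None,fx=5,fy=5,interpolation=cv2.INTER_CUBIC))
cv2.imwrite('pics/w2b.png',cv2.resize(im[75:230,330:420],None,fx=3.8,fy=3.8,interpolation=cv2.INTER_CUBIC))
E
```

```text
red [204, 84, 3, 10, 24] [205.2, 88.5] [0.4906 0.0741 0.0737] [0.484 0.073 0.062] [0.497 0.078 0.078]
red [110, 91, 11, 10, 93] [115.3, 95.4] [0.4808 0.1732 0.1458] [0.475 0.168 0.143] [0.486 0.18  0.148]
blue [388, 101, 17, 24, 367] [395.8, 111.7] [ 0.4625 -0.1736  0.1431] [ 0.448 -0.185  0.12 ] [ 0.476 -0.171  0.146]
brass [361, 100, 10, 8, 30] [364.9, 103.2] [ 0.4709 -0.1711  0.0284] [ 0.465 -0.179  0.026] [ 0.476 -0.158  0.056]
brass [360, 109, 9, 27, 67] [365.4, 120.4] [ 0.4467 -0.1791  0.0271] [ 0.42  -0.183  0.009] [ 0.462 -0.159  0.052]
brass [172, 118, 6, 7, 27] [174.7, 121.1] [0.4463 0.1157 0.0949] [0.442 0.113 0.094] [0.45  0.119 0.097]
brass [371, 312, 10, 51, 209] [376.7, 338.8] [ 0.4264 -0.0273  0.4883] [ 0.416 -0.029  0.484] [ 0.431 -0.027  0.491]
brass [133, 314, 10, 49, 210] [135.9, 340.1] [0.4252 0.0297 0.4886] [0.417 0.029 0.484] [0.43  0.031 0.491]
hinge [0.5426 0.0963 0.1096]
det [0.4464 0.1148 0.0971]
table [ 4.745e-01 -3.880e-02  1.000e-04]
cast [0.4882 0.1022 0.0791]
post [0.4456 0.1103 0.0861]
```

View pics/w2a.png

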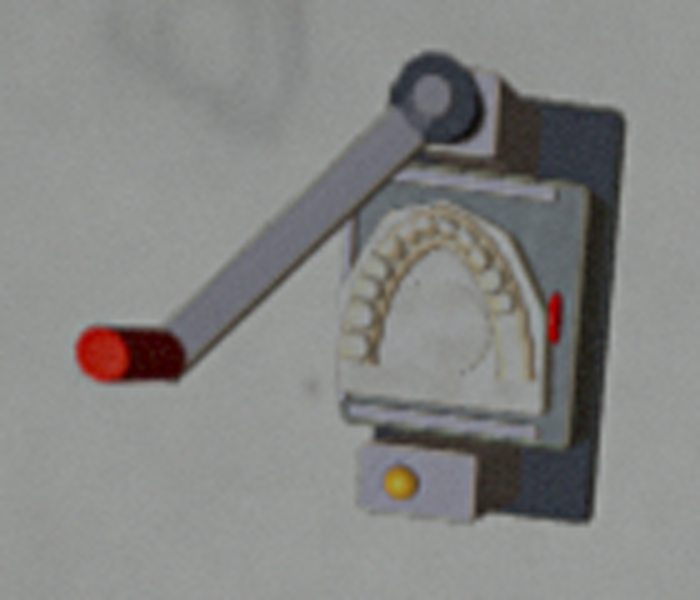

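View pics/w2b.png

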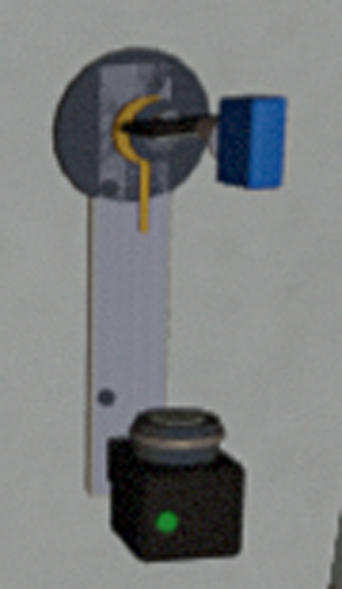

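```bash
python3 - <<'E'
from h import *
d=load('w2')
A=lambda u,v:(95+u/5-.4,25+v/5-.4)
B=lambda u,v:(330+u/3.8-.4,75+v/3.8-.4)
h=plane(d,*A(103,354),.146); k=plane(d,*A(433,97),.112)
print('handle',h,'hinge',k,np.linalg.norm((h-k)[:2]))
a=plane(d,*A(622,115),.012);b=plane(d,*A(592,518),.012);print('foot edge',a,b,np.linalg.norm(a-b),np.degrees(np.arctan2((a-b)[1],(a-b)[0])))
a=plane(d,*A(585,190),.065);b=plane(d,*A(572,440),.065);print('block edge',np.degrees(np.arctan2((a-b)[1],(a-b)[0])))
bl=plane(d,*A(400,482),.095);print('ball',bl, 'nest dir ball->hinge',np.degrees(np.arctan2((k-bl)[1],(k-bl)[0])))
print('marker',plane(d,205.5,88.5,.070))
g=plane(d,*B(265,142),.144);print('grip top',g)
for q in [(248,98),(286,98),(283,186),(246,187)]: print(plane(d,*B(*q),.144))
print('base',plane(d,*B(132,124),.006), 'ptr',plane(d,*B(144,231),.024),plane(d,*B(143,165),.024))
l1=plane(d,*B(89,200),.01);l2=plane(d,*B(88,490),.01);r1=plane(d,*B(170,200),.01);r2=plane(d,*B(166,400),.01)
for p,q in((l1,l2),(r1,r2)):print('rail',p,q,np.degrees(np.arctan2((p-q)[1],(p-q)[0])))
E
```

```text
handle [0.48033967 0.17355242 0.146     ] hinge [0.54340336 0.09672748 0.112     ] 0.0993936619484782
foot edge [0.55299344 0.05963477 0.012     ] [0.428574   0.07317187 0.012     ] 0.12515370175473575 -6.209479550541822
block edge -5.163292510966656
ball [0.44624653 0.11585161 0.095     ] nest dir ball->hinge -11.135608360829554
marker [0.49063314 0.07440346 0.07      ]
grip top [ 0.46242433 -0.17754134  0.144     ]
[ 0.47629474 -0.17015849  0.144     ]
[ 0.47636127 -0.18252477  0.144     ]
[ 0.44827309 -0.18540666  0.144     ]
[ 0.4478829  -0.17316292  0.144     ]
base [ 0.4637455  -0.17906647  0.006     ] ptr [ 0.41935605 -0.1828818   0.024     ] [ 0.44734741 -0.17952462  0.024     ]
rail [ 0.43121835 -0.16201217  0.01      ] [ 0.29573413 -0.17395998  0.01      ] 5.039647009735672
rail [ 0.43140596 -0.19788069  0.01      ] [ 0.34000051 -0.20614653  0.01      ] 5.167232390639731
```

```bash
python3 -m pendant '[{"x":0.012,"y":-0.03,"z":0.02,"spin":5},{"x":0.026,"y":-0.06,"z":0.04,"spin":10},{"x":0.04,"y":-0.09,"z":0.06,"spin":15},{"x":0.054,"y":-0.12,"z":0.08,"spin":20},{"x":0.068,"y":-0.15,"z":0.1,"spin":25},{"x":0.08,"y":-0.174,"z":0.12,"spin":25},{"x":0.08,"y":-0.174,"z":0.155,"spin":25},{"x":0.08,"y":-0.174,"z":0.19,"spin":25},{"x":0.08,"y":-0.174,"z":0.215,"spin":25},{"x":0.08,"y":-0.174,"z":0.215,"spin":25},{"x":0.08,"y":-0.174,"z":0.215,"spin":25}]' 0.03
python3 - <<'E'
from h import *
d=grab('wrist','w3'); shift((.4805,.174,.118)); print(d['pos'],bot.sense()['t'])
E
```

```text
t: 2.93
tcp_pos: [0.48, 0.1726, 0.1636]
orientation: [0.976, -0.217, -0.001, 0.001]
ft_force: [-0.5, 0.2, 0.9]
gripper_width: 0.0299
heading deg -25.07 tcp [0.4811 0.1733 0.1652] F [0.18 0.17 1.25] w 0.030378131689157314
(0.4805, 0.174, 0.118) [-0.0008 -0.0003  0.0472]
[0.55323565 0.13827879 0.33365548] 2.9833
```

View pics/w3.png

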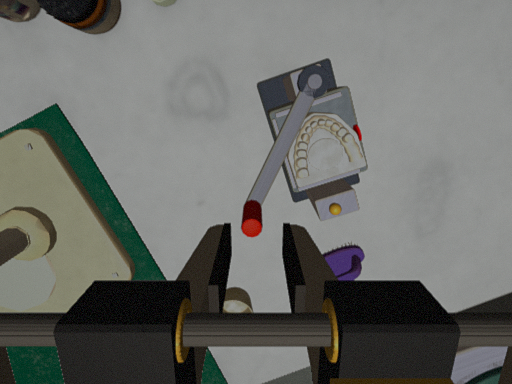

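```bash
python3 - <<'E'
from h import *
d=load('w3')
print('handle',plane(d,251.5,227.5,.146),'hinge',plane(d,314,80,.112),'ball',plane(d,335,210,.095))
a=plane(d,331,60,.012);b=plane(d,358,198,.012);print(np.degrees(np.arctan2((a-b)[1],(a-b)[0])))
im=d['color'][:,:,::-1]
cv2.imwrite('pics/w3a.png',cv2.resize(im[50:260,220:390],None,fx=2.8,fy=2.8,interpolation=cv2.INTER_CUBIC))
E
```

```text
handle [0.48079169 0.17500354 0.146     ] hinge [0.54563529 0.09899889 0.112     ] ball [0.44638766 0.11784798 0.095     ]
-9.528240314056308
```

View pics/w3a.png

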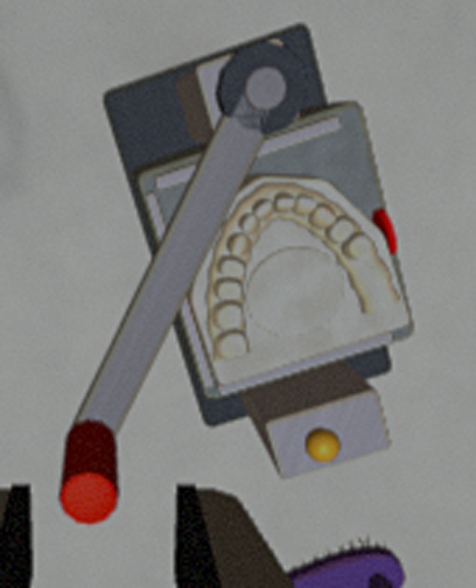

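```bash
python3 -m pendant '[{"x":0,"y":0,"z":0.016,"spin":0},{"x":0,"y":0,"z":0.032,"spin":0},{"x":0,"y":0,"z":0.047,"spin":0},{"x":0,"y":0,"z":0.047,"spin":0},{"x":0,"y":0,"z":0.047,"spin":0}]'
python3 - <<'E'
from h import *
shift(*[(.5445+.1*np.cos(np.radians(f)),.098+.1*np.sin(np.radians(f)),.118,f) for f in range(130,186,5)])
E
```

```text
t: 3.4
tcp_pos: [0.4813, 0.1739, 0.1191]
orientation: [0.976, -0.217, 0.001, -0.0]
ft_force: [0.6, 0.4, 1.1]
gripper_width: 0.0301
heading deg -25.02 tcp [0.4813 0.1739 0.1191] F [0.63 0.45 1.12] w 0.03007729563662116
(np.float64(0.48022123903134606), np.float64(0.1746044443118978), 0.118, 130) [-0.0012 -0.0002  0.0011]
(np.float64(0.47378932188134526), np.float64(0.16871067811865476), 0.118, 135) [-0.0046  0.0079  0.0011]
(np.float64(0.4678955556881022), np.float64(0.16227876096865396), 0.118, 140) [-0.0072  0.0162  0.0011]
(np.float64(0.46258479557110077), np.float64(0.1553576436351046), 0.118, 145) [-0.0091  0.0247  0.001 ]
(np.float64(0.4578974596215561), np.float64(0.148), 0.118, 150) [-0.0102  0.0334  0.001 ]
(np.float64(0.453869221296335), np.float64(0.14026182617406996), 0.118, 155) [-0.0106  0.0421  0.001 ]
(np.float64(0.45053073792140913), np.float64(0.1322020143325669), 0.118, 160) [-0.0102  0.0508  0.001 ]
(np.float64(0.4479074173710932), np.float64(0.1238819045102521), 0.118, 165) [-0.0091  0.0595  0.001 ]
(np.float64(0.4460192246987792), np.float64(0.11536481776669304), 0.118, 170) [-0.0072  0.068   0.001 ]
(np.float64(0.4448805301908254), np.float64(0.10671557427476583), 0.118, 175) [-0.0045  0.0763  0.001 ]
(np.float64(0.4445), np.float64(0.09800000000000002), 0.118, 180) [-0.0012  0.0844  0.001 ]
(np.float64(0.4448805301908254), np.float64(0.0892844257252342), 0.118, 185) [0.0028 0.0921 0.001 ]
```

```bash
python3 -m pendant '[{"x":-0.003,"y":0.004,"z":0,"spin":0},{"x":-0.005,"y":0.008,"z":0,"spin":0},{"x":-0.006,"y":0.013,"z":0,"spin":-2},{"x":-0.0075,"y":0.018,"z":0,"spin":-3},{"x":-0.009,"y":0.024,"z":0,"spin":-5},{"x":-0.0095,"y":0.03,"z":0,"spin":-7},{"x":-0.0105,"y":0.037,"z":0,"spin":-9},{"x":-0.0105,"y":0.044,"z":0,"spin":-11},{"x":-0.0102,"y":0.051,"z":0,"spin":-13},{"x":-0.009,"y":0.058,"z":0,"spin":-15},{"x":-0.008,"y":0.064,"z":0,"spin":-17},{"x":-0.007,"y":0.069,"z":0,"spin":-17},{"x":-0.007,"y":0.069,"z":0,"spin":-17}]'
python3 - <<'E'
from h import *
d=grab('wrist','w4'); shift(*[(.5445+.1*np.cos(np.radians(f)),.098+.1*np.sin(np.radians(f)),.118,f) for f in range(170,186,5)])
E
```

```text
t: 4.48
tcp_pos: [0.4444, 0.1141, 0.1181]
orientation: [0.998, -0.07, 0.0, -0.0]
ft_force: [-0.6, 1.8, -0.9]
gripper_width: 0.0298
heading deg -8.05 tcp [0.4446 0.1142 0.118 ] F [0.33 0.59 0.93] w 0.02983157003857976
(np.float64(0.4460192246987792), np.float64(0.11536481776669304), 0.118, 170) [ 0.0012 -0.0013  0.    ]
(np.float64(0.4448805301908254), np.float64(0.10671557427476583), 0.118, 175) [0.0013 0.0074 0.    ]
(np.float64(0.4445), np.float64(0.09800000000000002), 0.118, 180) [0.0021 0.0161 0.    ]
(np.float64(0.4448805301908254), np.float64(0.0892844257252342), 0.118, 185) [0.0037 0.0246 0.    ]
```

View pics/w4.png

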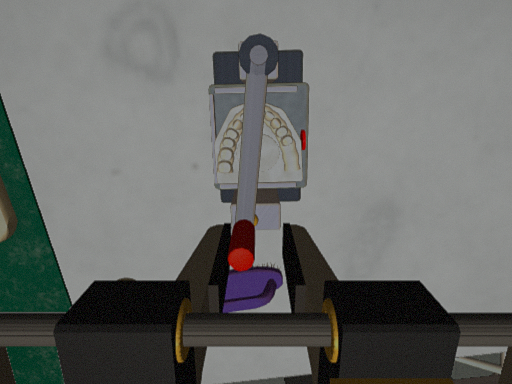

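```bash
python3 -m pendant '[{"x":0.0005,"y":0.003,"z":0,"spin":0},{"x":0.0005,"y":0.006,"z":0,"spin":0},{"x":0.0005,"y":0.008,"z":0,"spin":0},{"x":0.0005,"y":0.008,"z":0,"spin":0}]';python3 -m pendant '[{"x":0.0005,"y":0.002,"z":0,"spin":0},{"x":0.0005,"y":0.004,"z":0,"spin":0},{"x":0.0005,"y":0.004,"z":0,"spin":0}]'
python3 - <<'E'
from h import *
d=grab('wrist','w5'); shift()
E
```

```text
t: 4.87
tcp_pos: [0.4441, 0.1054, 0.1174]
orientation: [0.998, -0.07, -0.0, 0.001]
ft_force: [0.2, 0.7, -0.8]
gripper_width: 0.03
t: 5.12
tcp_pos: [0.4442, 0.1028, 0.1176]
orientation: [0.998, -0.07, 0.0, -0.0]
ft_force: [1.2, 2.0, -0.7]
gripper_width: 0.0301
heading deg -7.97 tcp [0.4442 0.1027 0.1176] F [ 0.14  1.83 -1.1 ] w 0.03008735687749992
```

View pics/w5.png

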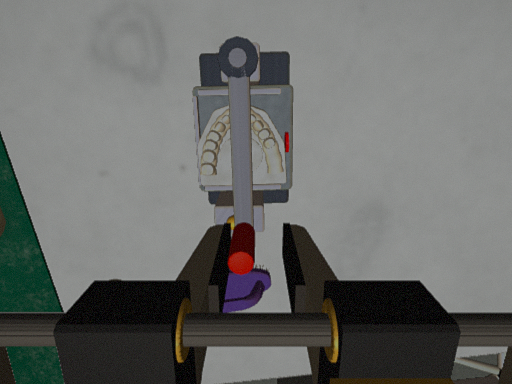

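```bash
python3 -m pendant '[{"x":0.0005,"y":0.002,"z":0,"spin":0},{"x":0.0005,"y":0.004,"z":0,"spin":0},{"x":0.0005,"y":0.004,"z":0,"spin":0}]';python3 -m pendant '[{"x":0.0005,"y":0.002,"z":0,"spin":0},{"x":0.0005,"y":0.004,"z":0,"spin":0},{"x":0.0005,"y":0.004,"z":0,"spin":0}]'
python3 - <<'E'
from h import *
d=grab('wrist','w6'); shift()
E
```

```text
t: 5.42
tcp_pos: [0.4443, 0.1023, 0.1177]
orientation: [0.998, -0.068, 0.001, -0.003]
ft_force: [2.0, 11.0, -5.4]
gripper_width: 0.03
t: 5.67
tcp_pos: [0.4443, 0.1018, 0.1178]
orientation: [0.998, -0.067, 0.001, -0.006]
ft_force: [1.2, 19.7, -9.8]
gripper_width: 0.0299
heading deg -7.71 tcp [0.4443 0.1018 0.1178] F [ 1.58 19.85 -8.85] w 0.030410710345637026
```

View pics/w6.png

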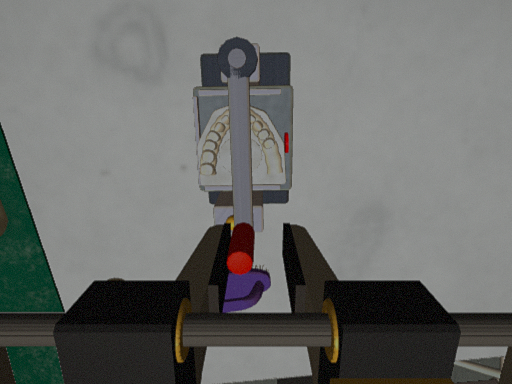

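```bash
python3 -m pendant '[{"x":0,"y":-0.007,"z":0,"spin":0},{"x":0,"y":-0.014,"z":0,"spin":0},{"x":0,"y":-0.014,"z":0,"spin":0},{"x":0,"y":-0.014,"z":-0.02,"spin":0},{"x":0,"y":-0.014,"z":-0.05,"spin":0},{"x":0,"y":-0.014,"z":-0.085,"spin":0},{"x":-0.02,"y":0.015,"z":-0.11,"spin":-2},{"x":-0.03,"y":0.05,"z":-0.14,"spin":-4},{"x":-0.035,"y":0.085,"z":-0.16,"spin":-6},{"x":-0.035,"y":0.115,"z":-0.16,"spin":-8},{"x":-0.035,"y":0.13,"z":-0.16,"spin":-8},{"x":-0.035,"y":0.13,"z":-0.16,"spin":-8},{"x":-0.035,"y":0.13,"z":-0.16,"spin":-8}]' 0.05
python3 - <<'E'
from h import *
d=grab('wrist','w7'); shift()
im=d['color'][:,:,::-1]
cv2.imwrite('pics/w7b.png',cv2.resize(im[:250],None,fx=1.5,fy=1.5,interpolation=cv2.INTER_CUBIC))
E
```

```text
t: 6.8
tcp_pos: [0.3908, -0.0303, 0.2777]
orientation: [1.0, -0.001, -0.0, 0.0]
ft_force: [-0.2, -0.3, 0.3]
gripper_width: 0.0501
heading deg 0.01 tcp [ 0.391  -0.0291  0.2775] F [-0.77  0.32  0.29] w 0.04999837206475498
```

View pics/w7b.png

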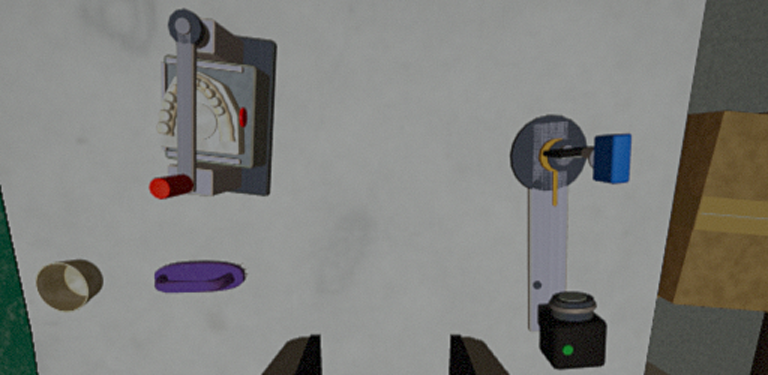

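```bash
python3 - <<'E'
from h import *
d=load('w7');c=cloud(d)
im=d['color'][:,:,::-1]
cv2.imwrite('pics/w7c.png',cv2.resize(im[0:140,90:200],None,fx=4.2,fy=4.2,interpolation=cv2.INTER_CUBIC))
cv2.imwrite('pics/w7d.png',cv2.resize(im[65:250,330:430],None,fx=3.2,fy=3.2,interpolation=cv2.INTER_CUBIC))
for col in ['red','blue']:
    for st,ce,m in blobs(d,col):
        p=c[m&(d['z']>0)]
        if len(p): print(col,st,ce,np.median(p,0).round(4),'plane',plane(d,*ce,.07 if col=='red' else .129).round(4))
E
```

```text
red [159, 72, 5, 13, 48] [160.9, 78.0] [0.4906 0.0747 0.0747] plane [0.4908 0.0762 0.07  ]
red [100, 119, 14, 14, 154] [106.5, 125.2] [0.4453 0.1093 0.1458] plane [0.4386 0.1446 0.07  ]
blue [396, 90, 25, 32, 707] [407.9, 105.3] [ 0.4625 -0.1731  0.1428] plane [ 0.4621 -0.1788  0.129 ]
```

View pics/w7c.png

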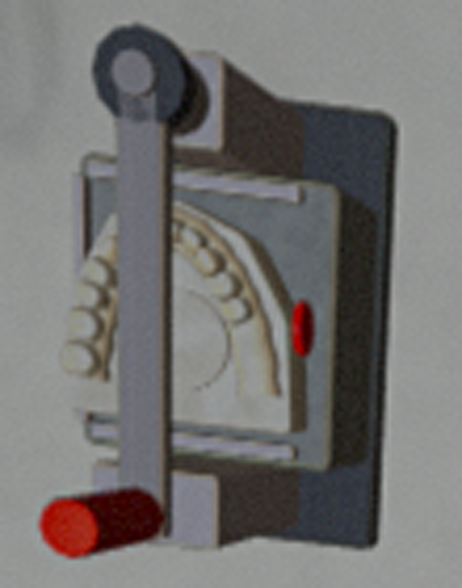

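View pics/w7d.png

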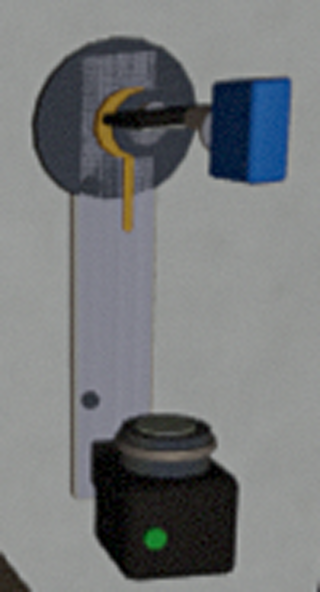

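```bash
python3 - <<'E'
from h import *
d=load('w7')
A=lambda u,v:(90+u/4.2-.4,v/4.2-.4)
B=lambda u,v:(330+u/3.2-.4,65+v/3.2-.4)
def ang(p,q,h,F):
    p,q=plane(d,*F(*p),h),plane(d,*F(*q),h); w=p-q; return np.degrees(np.arctan2(w[1],w[0])).round(2)
print('bar L',ang((119,130),(120,490),.106,A),'bar R',ang((172,130),(168,530),.106,A))
print('block R',ang((337,195),(330,460),.065,A),'foot R',ang((396,125),(376,540),.012,A))
print('cast marker face',ang((288,250),(291,430),.091,A))
print('hinge',plane(d,*A(134,72),.112),'handle',plane(d,*A(70,527),.146),plane(d,*A(147,512),.106),'ball?')
print('marker',plane(d,*A(302,328),.07))
print('rail L',ang((72,220),(71,490),.01,B),'R',ang((156,210),(153,400),.01,B))
print('base c',plane(d,*B(114,117),.006),'ptr',plane(d,*B(127,230),.024))
for q in [(216,82),(291,78),(287,182),(213,180)]: print('corner',plane(d,*B(*q),.144))
g=[(251,80),(291,78),(287,180),(250,184)]
P=[plane(d,*B(*q),.144) for q in g]; print(np.round(P,4),np.mean(P,0))
print('ptrdir',ang((127,160),(127,230),.024,B))
print('lens',plane(d,*B(165,425),.092),'green led?')
E
```

```text
bar L -7.0 bar R -7.16
block R -6.17 foot R -6.84
cast marker face -4.11
hinge [0.54368465 0.09698586 0.112     ] handle [0.44523206 0.1094972  0.146     ] [0.44548707 0.10819516 0.106     ] ball?
marker [0.49107392 0.07549606 0.07      ]
rail L 4.58 R 5.22
base c [ 0.46418957 -0.1777737   0.006     ] ptr [ 0.4191911  -0.18152361  0.024     ]
corner [ 0.47593805 -0.16019416  0.144     ]
corner [ 0.47699144 -0.18153237  0.144     ]
corner [ 0.44781286 -0.1845893   0.144     ]
corner [ 0.44843235 -0.16272565  0.144     ]
[[ 0.4765 -0.1702  0.144 ]
 [ 0.477  -0.1815  0.144 ]
 [ 0.4484 -0.1845  0.144 ]
 [ 0.4473 -0.1738  0.144 ]] [ 0.46227605 -0.17749009  0.144     ]
ptrdir 5.67
lens [ 0.35594755 -0.17848621  0.092     ] green led?
```

```bash
python3 -m pendant '[{"x":0.012,"y":0.025,"z":0.0,"spin":0},{"x":0.025,"y":0.055,"z":0.02,"spin":-2},{"x":0.04,"y":0.085,"z":0.04,"spin":-4},{"x":0.055,"y":0.115,"z":0.06,"spin":-5},{"x":0.065,"y":0.135,"z":0.08,"spin":-5},{"x":0.072,"y":0.149,"z":0.1,"spin":-5},{"x":0.072,"y":0.149,"z":0.1,"spin":-5},{"x":0.072,"y":0.149,"z":0.1,"spin":-5}]'
python3 - <<'E'
from h import *
d=grab('wrist','w8'); shift((.463,-.178,.110)); print(bot.sense()['qpos'].round(3))
for col in ['blue']:
    for st,ce,m in blobs(d,col): print(st,ce,plane(d,*ce,.144))
E
```

```text
t: 7.52
tcp_pos: [0.463, -0.1765, 0.1762]
orientation: [0.999, 0.045, -0.001, -0.002]
ft_force: [0.1, -0.1, -0.3]
gripper_width: 0.0502
heading deg 5.19 tcp [ 0.4635 -0.1762  0.1774] F [-0.19  0.36  0.84] w 0.04999673654255837
(0.463, -0.178, 0.11) [-0.0006  0.0019  0.0674]
[ 0.773  0.317 -0.56   1.979  0.21   0.904 -1.375]
[250, 188, 17, 51, 800] [257.5, 212.7] [ 0.46701753 -0.17745738  0.144     ]
```

View pics/w8.png

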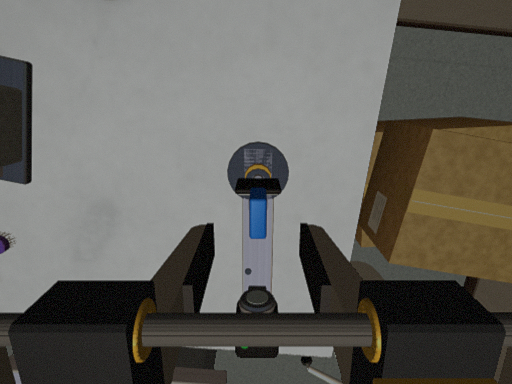

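```bash
python3 -m pendant '[{"x":0,"y":0.0015,"z":0.02,"spin":0},{"x":0,"y":0.0015,"z":0.045,"spin":0},{"x":0,"y":0.0015,"z":0.067,"spin":0},{"x":0,"y":0.0015,"z":0.067,"spin":0},{"x":0,"y":0.0015,"z":0.067,"spin":0}]'
python3 -m pendant '[{"x":0,"y":0,"z":0,"spin":0},{"x":0,"y":0,"z":0,"spin":0},{"x":0,"y":0,"z":0,"spin":0},{"x":0,"y":0,"z":0,"spin":0},{"x":0,"y":0,"z":0,"spin":0},{"x":0,"y":0,"z":0,"spin":0}]' 0.0
python3 - <<'E'
from h import *
shift()
print(bot.sense()['torque'])
E
```

```text
t: 7.98
tcp_pos: [0.4636, -0.1783, 0.1114]
orientation: [0.999, 0.045, -0.0, -0.0]
ft_force: [0.3, 0.7, 0.3]
gripper_width: 0.05
t: 8.48
tcp_pos: [0.4636, -0.1774, 0.1111]
orientation: [0.999, 0.044, 0.0, -0.001]
ft_force: [-1.0, 4.4, 5.1]
gripper_width: 0.0133
heading deg 5.08 tcp [ 0.4636 -0.1774  0.1111] F [-1.05  4.44  5.12] w 0.013283225682242506
[ 1.18812624  0.37164758 -0.0201573 ]
```

```bash
python3 -m pendant '[{"x":0,"y":-0.001,"z":0,"spin":3},{"x":0,"y":-0.001,"z":0,"spin":8},{"x":0,"y":-0.001,"z":0,"spin":13},{"x":0,"y":-0.001,"z":0,"spin":18},{"x":0,"y":-0.001,"z":0,"spin":23},{"x":0,"y":-0.001,"z":0,"spin":28},{"x":0,"y":-0.001,"z":0,"spin":33},{"x":0,"y":-0.001,"z":0,"spin":38},{"x":0,"y":-0.001,"z":0,"spin":43},{"x":0,"y":-0.001,"z":0,"spin":48},{"x":0,"y":-0.001,"z":0,"spin":50},{"x":0,"y":-0.001,"z":0,"spin":50},{"x":0,"y":-0.001,"z":0,"spin":50}]' 0.0
python3 - <<'E'
from h import *
shift()
print(bot.sense()['torque'])
for n in ['side','top','wrist']: grab(n,n+'9')
d=load('side9'); c=d['color'][130:270,200:390,::-1]; cv2.imwrite('pics/side9c.png',cv2.resize(c,None,fx=4,fy=4,interpolation=cv2.INTER_CUBIC))
d=load('top9'); c=d['color'][160:280,180:350,::-1]; cv2.imwrite('pics/top9c.png',cv2.resize(c,None,fx=4.6,fy=4.6,interpolation=cv2.INTER_CUBIC))
E
```

```text
t: 9.57
tcp_pos: [0.4632, -0.1785, 0.1111]
orientation: [0.924, -0.382, -0.0, 0.0]
ft_force: [-1.0, 1.8, 6.1]
gripper_width: 0.0129
heading deg -44.87 tcp [ 0.4632 -0.1785  0.1111] F [-1.05  1.81  6.06] w 0.012941156164421909
[0.49257514 0.49818076 0.05679842]
```

View pics/side9c.png

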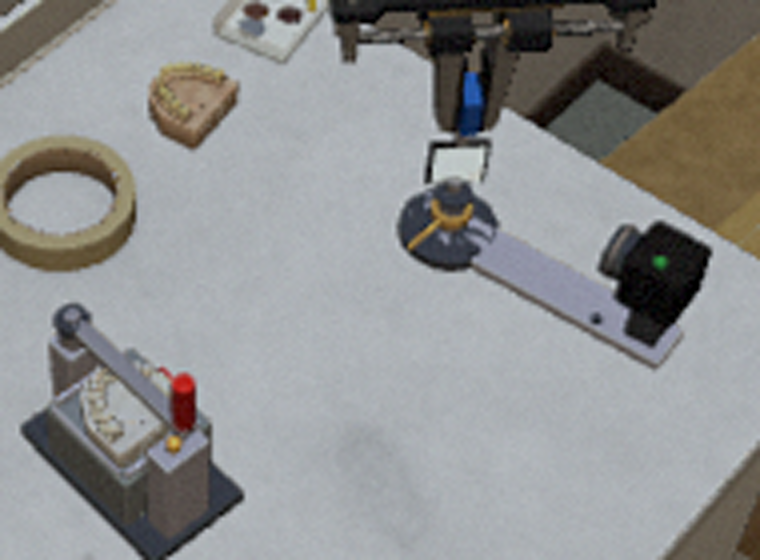

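View pics/top9c.png

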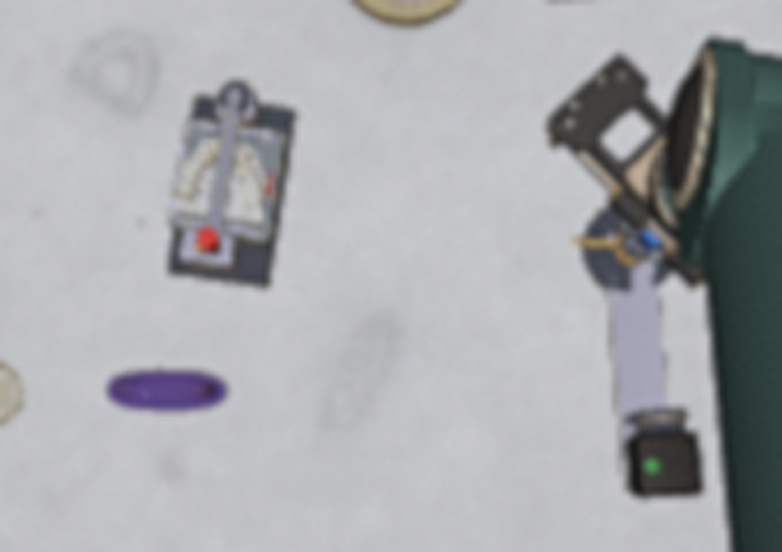

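View pics/wrist9.png

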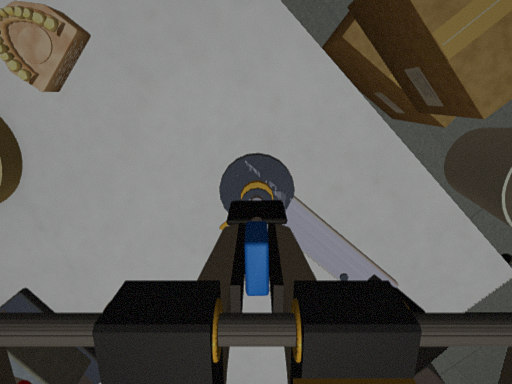

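```bash
python3 - <<'E'
from h import *
for t,box in [('side9',(130+50,285,200+90,330)),('top9',(195,235,295,330)),('wrist9',(140,240,200,310))]:
    d=load(t); r0,r1,c0,c1=box if t!='side9' else (170,200,295,325)
    cv2.imwrite(f'pics/{t}p.png',cv2.resize(np.ascontiguousarray(d['color'][r0:r1,c0:c1,::-1]),None,fx=6 if t=='wrist9' else 16,fy=6 if t=='wrist9' else 16,interpolation=cv2.INTER_CUBIC))
    for st,ce,m in blobs(d,'brass',2):
        if r0<=ce[1]<=r1 and c0<=ce[0]<=c1:
            v,u=np.where(m); P=np.array([plane(d,a,b,.024) for a,b in zip(u,v)]); print(t,st,ce); 
            i=P[:,1].argmax(); print('tip',u[i],v[i],P[i])
E
```

```text
side9 [302, 180, 16, 12, 46] [310.5, 185.0]
tip 302 191 [ 0.464272   -0.13501084  0.024     ]
wrist9 [241, 182, 32, 18, 193] [256.6, 187.9]
tip 241 198 [ 0.47020383 -0.16758833  0.024     ]
wrist9 [220, 222, 8, 8, 32] [223.3, 225.6]
tip 220 228 [ 0.46384718 -0.13471076  0.024     ]
```

View pics/side9p.png

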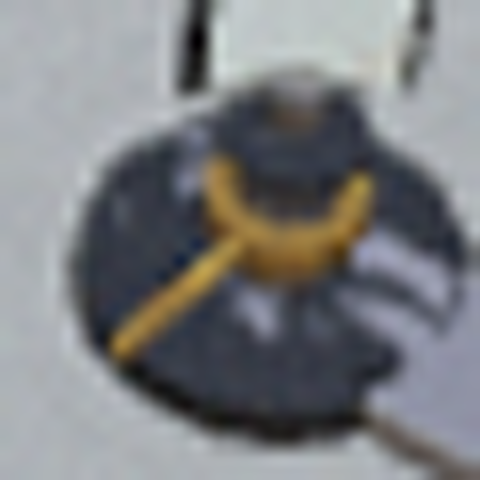

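View pics/wrist9p.png

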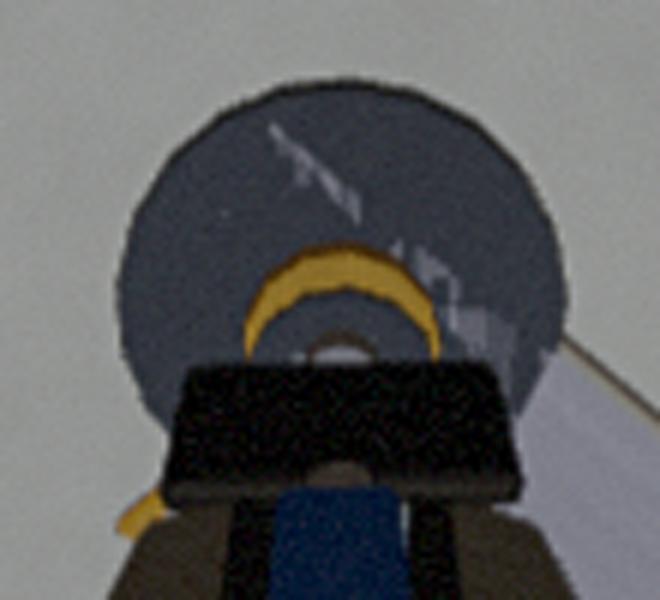

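View pics/top9p.png

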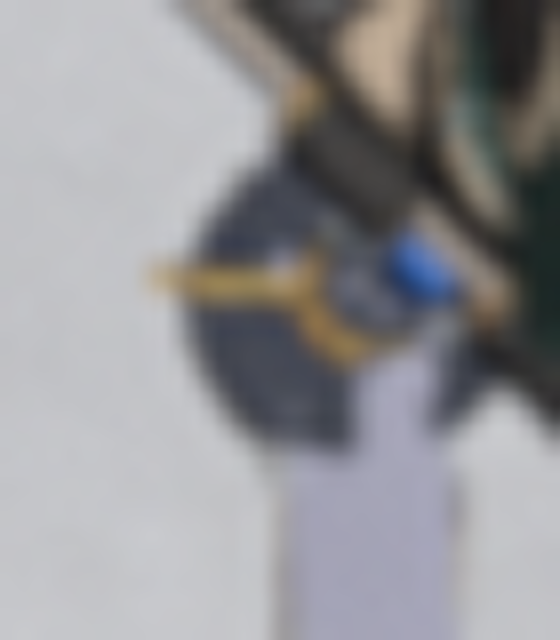

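```bash
python3 - <<'E'
from h import *
d=load('side9')
a=plane(d,302.0,191.4,.024);b=plane(d,309.2,185.0,.024);w=a-b
print('side',a,b,np.degrees(np.arctan2(w[1],w[0])))
d=load('top9')
T=lambda u,v:(295+u/16-.5,195+v/16-.5)
a=plane(d,*T(155,276),.024);b=plane(d,*T(300,287),.024);w=a-b
print('top',a,b,np.degrees(np.arctan2(w[1],w[0])))
d=load('wrist9'); W=lambda u,v:(200+u/6-.4,140+v/6-.4)
print('wrist tip',plane(d,*W(128,520),.024))
pts=[(118,290),(140,200),(200,125),(260,90),(342,78),(420,92),(490,130),(545,200),(567,280)]
P=np.array([plane(d,*W(*q),.006)[:2] for q in pts]); A=np.c_[2*P,np.ones(len(P))]; s=np.linalg.lstsq(A,(P**2).sum(1),rcond=None)[0]; print('base',s[:2],np.sqrt(s[2]+s[0]**2+s[1]**2))
h=cv2.cvtColor(np.ascontiguousarray(d['color']),cv2.COLOR_RGB2HSV)
# collar from wrist: outer arc
pts=[(247,340),(258,300),(280,268),(310,250),(342,243),(375,250),(405,270),(427,300),(438,340)]
P=np.array([plane(d,*W(*q),.030)[:2] for q in pts]); A=np.c_[2*P,np.ones(len(P))]; s=np.linalg.lstsq(A,(P**2).sum(1),rcond=None)[0]; print('collar',s[:2],np.sqrt(s[2]+s[0]**2+s[1]**2))
for t in ['side0','side9']:
    d=load(t)
    for st,ce,m in blobs(d,'red',2):
        if 150<ce[1]<290: print(t,ce,st,plane(d,*ce,.07))
E
```

```text
side [ 0.46343613 -0.13392896  0.024     ] [ 0.46254375 -0.16420308  0.024     ] 88.31159505008047
top [ 0.46436149 -0.13634691  0.024     ] [ 0.46299059 -0.16540214  0.024     ] 87.29863308504696
wrist tip [ 0.46439766 -0.13648798  0.024     ]
base [ 0.46232061 -0.17861361] 0.03391721102394934
collar [ 0.46363328 -0.17988149] 0.01306611155326288
side0 [213.7, 239.2] [211, 233, 6, 14, 75] [0.51000618 0.15047348 0.07      ]
side9 [245.6, 230.0] [243, 224, 6, 14, 71] [0.47144221 0.08115673 0.07      ]
```

```bash
python3 - <<'E'
from h import *
d=load('wrist9'); W=lambda u,v:(200+u/6-.4,140+v/6-.4)
def seg(p,q,z,F=W):
    a,b=plane(d,*F(*p),z),plane(d,*F(*q),z);w=a-b
    return np.degrees(np.arctan2(w[1],w[0])).round(2), np.linalg.norm(w).round(4)
print('frame edges', seg((190,365),(495,362),.09),seg((165,495),(522,493),.09),seg((165,480),(522,480),.09))
# robust line by edge rows: dark frame top boundary
g=cv2.cvtColor(np.ascontiguousarray(d['color']),cv2.COLOR_RGB2GRAY).astype(float)
for z,(r0,r1) in {.05:(196,206),.0901:(218,228)}.items():
    pp=[]
    for u in list(range(234,282)):
        col=g[r0:r1,u]; gr=np.abs(np.diff(col)); pp.append((u,r0+.5+(gr*np.arange(len(gr))).sum()/max(gr.sum(),1)))
    vx,vy,x0,y0=cv2.fitLine(np.float32(pp),cv2.DIST_HUBER,0,.01,.01).ravel(); print(z,np.degrees(np.arctan(vy/vx)))
# blue grip top edges
for st,ce,m in blobs(d,'blue'):
    print(st,ce)
    cnt=cv2.findContours(m.astype(np.uint8),0,2)[0][0]; print(cv2.minAreaRect(cnt))
print(d['rot'].round(4).tolist())
E
python3 - <<'E'
import cv2,sys;sys.path.insert(0,'.')
im=cv2.imread('pics/wrist9.png')[190:305,200:315]; cv2.imwrite('pics/w9g.png',cv2.resize(im,None,fx=5.2,fy=5.2,interpolation=cv2.INTER_CUBIC))
E
```

```text
frame edges (np.float64(45.74), np.float64(0.0323)) (np.float64(45.48), np.float64(0.0386)) (np.float64(45.14), np.float64(0.0386))
0.05 -0.4121007
0.0901 0.02320747
[244, 221, 25, 75, 1695] [256.3, 258.4]
((255.99996948242188, 258.0), (73.99998474121094, 23.999996185302734), 90.0)
[[-0.7051, -0.6799, -0.2015], [-0.7091, 0.6765, 0.1989], [0.001, 0.2831, -0.9591]]
```

View pics/w9g.png

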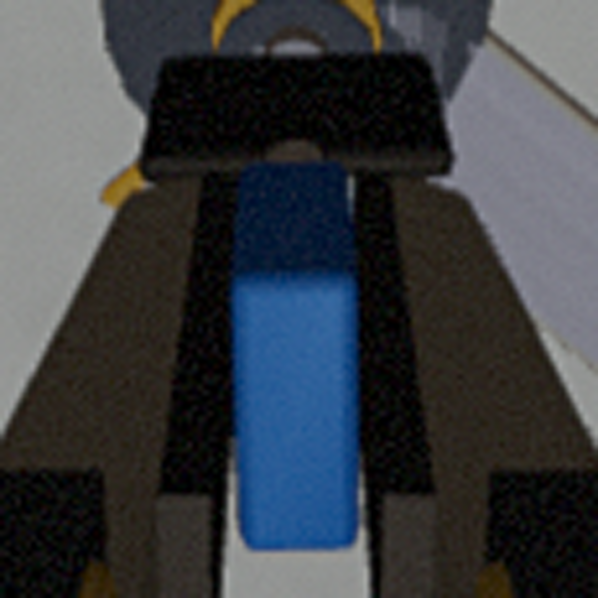

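```bash
python3 -m pendant '[{"x":0,"y":0,"z":0,"spin":0.8},{"x":0,"y":0,"z":0,"spin":1.5},{"x":0,"y":0,"z":0,"spin":1.5},{"x":0,"y":0,"z":0,"spin":1.5},{"x":0,"y":0,"z":0,"spin":1.5}]' 0.0
python3 - <<'E'
from h import *
shift()
out={}
for n,(r0,r1,c0,c1,f) in {'side':(165,205,290,330,14),'top':(195,235,290,330,14),'wrist':(140,240,200,300,5.6)}.items():
    ims=[];
    for i in range(4): d=grab(n,n+'10'); ims.append(d['color'].astype(float))
    m=np.mean(ims,0); np.save(f'pics/{n}10avg.npy',m)
    cv2.imwrite(f'pics/{n}10p.png',cv2.resize(np.clip(m[r0:r1,c0:c1,::-1],0,255).astype(np.uint8),None,fx=f,fy=f,interpolation=cv2.INTER_CUBIC))
    # weighted brass: redness-blue
    w=m[...,0]-m[...,2]
    sub=[]
    if n=='side':
        m2=np.load('pics/side10avg.npy')
m=np.load('pics/top10avg.npy'); cv2.imwrite('pics/top10m.png',cv2.resize(np.clip(m[170:230,210:260,::-1],0,255).astype(np.uint8),None,fx=10,fy=10,interpolation=cv2.INTER_CUBIC))
E
```

```text
t: 10.13
tcp_pos: [0.4632, -0.1786, 0.1111]
orientation: [0.919, -0.394, -0.0, -0.0]
ft_force: [-2.2, 1.6, 6.4]
gripper_width: 0.013
heading deg -46.38 tcp [ 0.4632 -0.1786  0.1111] F [-2.24  1.56  6.41] w 0.013011333528088035
```

View pics/side10p.png

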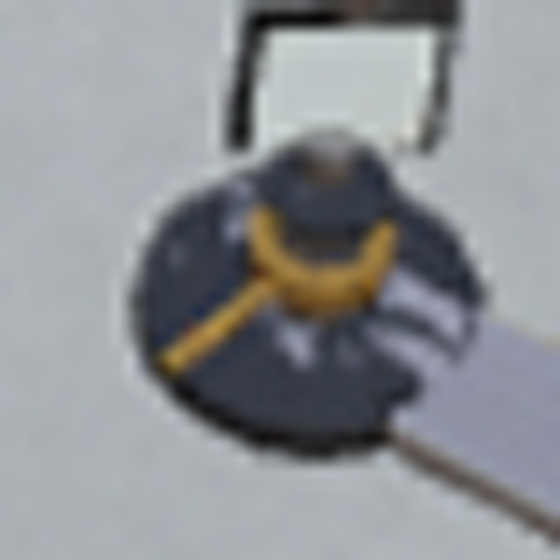

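View pics/top10p.png

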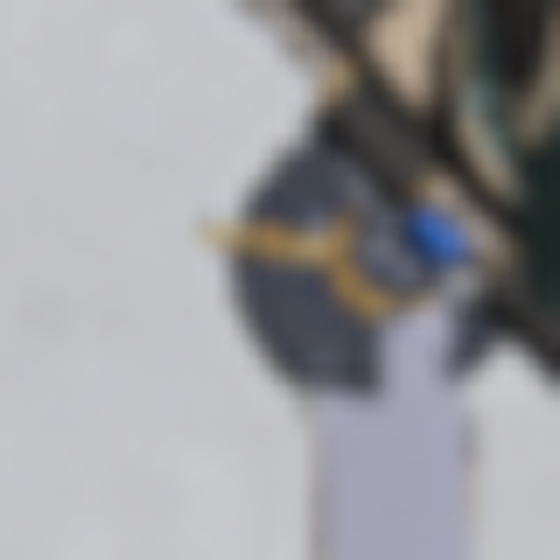

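View pics/top10m.png

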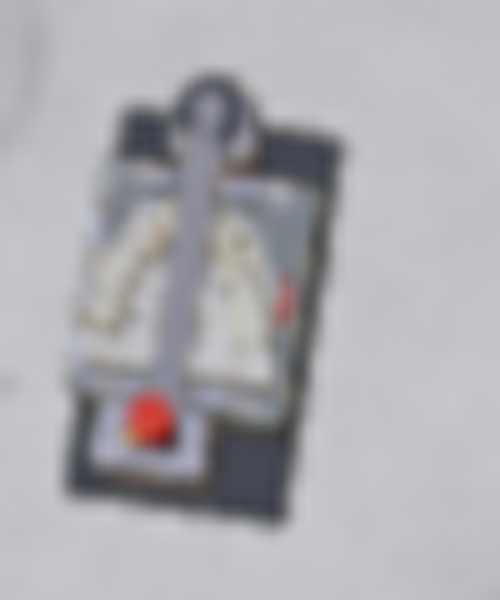

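View pics/wrist10p.png

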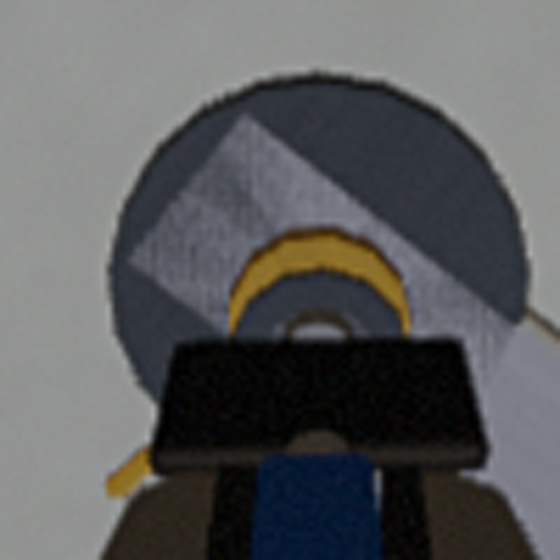

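```bash
cat > m.py <<'E'
from h import *
import sys
tag=sys.argv[1]
A=np.array([.463,-.178]); M=np.array([.4907,.0752])
print('want',np.degrees(np.arctan2(*(M-A)[::-1])))
for n,box in {'side':(165,205,290,330),'top':(195,235,290,330)}.items():
    m=np.load(f'pics/{n}{tag}avg.npy'); d=load(n+tag)
    r0,r1,c0,c1=box
    w=np.clip(m[...,0]-m[...,2]-20,0,60)
    P=[];W=[]
    for v in range(r0,r1):
        for u in range(c0,c1):
            if w[v,u]>0:
                p=plane(d,u,v,.024)[:2]; r=np.linalg.norm(p-A)
                if 0.019<r<0.046 and p[1]-A[1]>.012 and abs(p[0]-A[0])<.012: P.append(p);W.append(w[v,u])
    P=np.array(P);W=np.array(W); c=(P*W[:,None]).sum(0)/W.sum(); Q=(P-c)*np.sqrt(W)[:,None]
    e=np.linalg.svd(Q)[2][0]; e*=np.sign(e[1])
    print(n,len(P),'centroid',c.round(4),'line dir',np.degrees(np.arctan2(e[1],e[0])).round(2),'axis->centroid',np.degrees(np.arctan2(*(c-A)[::-1])).round(2), 'x of line at axis y',(c[0]+e[0]/e[1]*(A[1]-c[1])).round(4))
E
python3 m.py 10
python3 - <<'E'
from h import *
d=load('top10'); p=plane(d,210+28.6-.5,170+30-.5,.07);print('marker top',p)
T=lambda u,v:(290+u/14-.46,195+v/14-.46)
# base disc arc top
pts=[(232,265),(245,310),(265,350),(300,385),(262,195),(290,165)]
P=np.array([plane(d,*T(*q),.006)[:2] for q in pts]); A=np.c_[2*P,np.ones(len(P))]; s=np.linalg.lstsq(A,(P**2).sum(1),rcond=None)[0]; print('base top',s[:2],np.sqrt(s[2]+s[0]**2+s[1]**2))
d=load('side10'); T=lambda u,v:(290+u/14-.46,165+v/14-.46)
pts=[(130,305),(145,355),(180,405),(230,440),(290,455),(350,447),(135,270),(155,220),(185,190),(470,260),(480,290)]
for z in(.003,):
  P=np.array([plane(d,*T(*q),z)[:2] for q in pts]); A=np.c_[2*P,np.ones(len(P))]; s=np.linalg.lstsq(A,(P**2).sum(1),rcond=None)[0]; print('base side',s[:2],np.sqrt(s[2]+s[0]**2+s[1]**2))
d=load('wrist10'); W=lambda u,v:(200+u/5.6-.4,140+v/5.6-.4)
print('wrist tip',plane(d,*W(118,483),.024))
pts=[(110,280),(125,215),(160,155),(235,95),(320,73),(400,88),(460,130),(510,200),(527,270)]
P=np.array([plane(d,*W(*q),.008)[:2] for q in pts]); A=np.c_[2*P,np.ones(len(P))]; s=np.linalg.lstsq(A,(P**2).sum(1),rcond=None)[0]; print('base wrist',s[:2],np.sqrt(s[2]+s[0]**2+s[1]**2))
E
```

```text
want 83.75668808376543
side 18 centroid [ 0.465  -0.1465] line dir 85.02 axis->centroid 86.34 x of line at axis y 0.4623
top 16 centroid [ 0.4647 -0.1505] line dir 81.28 axis->centroid 86.4 x of line at axis y 0.4605
marker top [0.49111211 0.07474479 0.07      ]
base top [ 0.46020942 -0.17607161] 0.030242598214514763
base side [ 0.4636173  -0.17887636] 0.035394656739594854
wrist tip [ 0.46594691 -0.1367135   0.024     ]
base wrist [ 0.46255305 -0.1790559 ] 0.03318470695236588
```

```bash
python3 - <<'E'
from h import *
m=load('w8')['color']
cv2.imwrite('pics/w8f.png',cv2.resize(np.ascontiguousarray(m[135:300,205:310,::-1]),None,fx=3.6,fy=3.6,interpolation=cv2.INTER_CUBIC))
m=np.load('pics/wrist10avg.npy')
def edge(img,r0,r1,cols,sgn):
    g=cv2.GaussianBlur(img.astype(np.float32).mean(2),(3,3),0); pp=[]
    for u in cols:
        gr=np.clip(sgn*np.diff(g[r0:r1,u]),0,None); k=gr.argmax(); lo,hi=max(0,k-2),k+3
        pp.append((u,r0+.5+(gr[lo:hi]*np.arange(lo,min(hi,len(gr)))).sum()/max(gr[lo:hi].sum(),1e-6)))
    return np.float32(pp)
def vedge(img,c0,c1,rows,sgn):
    return edge(img.transpose(1,0,2),c0,c1,rows,sgn)[:,::-1]
def worldang(d,pp,z):
    P=np.float32([plane(d,*q,z)[:2] for q in pp]); vx,vy,x,y=cv2.fitLine(P,cv2.DIST_HUBER,0,.0005,.01).ravel()
    r=np.abs((P-[x,y])@[-vy,vx]); return np.degrees(np.arctan2(vy,vx)).round(2),(r.mean()*1000).round(2)
d10=load('wrist10'); d8=load('w8')
print('frame10 back top edge',worldang(d10,edge(m,196,206,range(235,280),-1),.09))
print('frame8',[worldang(d8,edge(d8['color'],a,b,range(240,276),s),.09) for a,b,s in((174,185,-1),(185,200,1))])
for rows in (range(205,255),range(215,275)):
  print('rail8 L',worldang(d8,vedge(d8['color'],236,248,rows,1),.01),'R',worldang(d8,vedge(d8['color'],267,280,rows,-1),.01), vedge(d8['color'],267,280,rows,-1)[::12].tolist(),vedge(d8['color'],236,248,rows,1)[::12].tolist())
E
```

```text
frame10 back top edge (np.float32(44.3), np.float32(0.15))
frame8 [(np.float32(-85.13), np.float32(0.19)), (np.float32(-89.86), np.float32(2.08))]
rail8 L (np.float32(4.35), np.float32(0.14)) R (np.float32(4.41), np.float32(0.16)) [[271.4542236328125, 205.0], [271.0035095214844, 217.0], [270.7784729003906, 229.0], [270.46844482421875, 241.0], [270.4186096191406, 253.0]] [[243.60256958007812, 205.0], [243.80291748046875, 217.0], [243.67405700683594, 229.0], [243.65625, 241.0], [243.6511688232422, 253.0]]
rail8 L (np.float32(4.15), np.float32(0.64)) R (np.float32(4.7), np.float32(0.17)) [[271.12188720703125, 215.0], [270.7727355957031, 227.0], [270.4889221191406, 239.0], [270.3314208984375, 251.0], [270.12518310546875, 263.0]] [[243.6915740966797, 215.0], [243.92086791992188, 227.0], [243.56105041503906, 239.0], [243.62913513183594, 251.0], [243.61618041992188, 263.0]]
```

View pics/w8f.png

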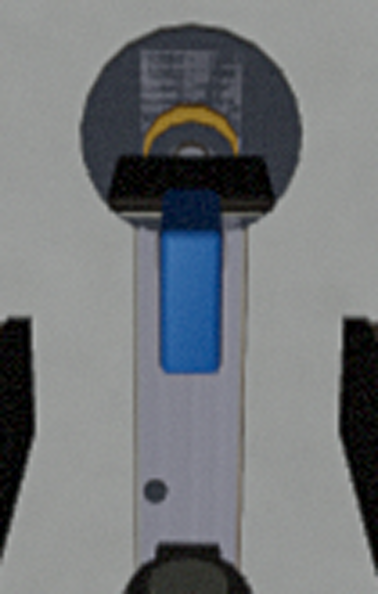

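```bash
python3 -m pendant '[{"x":0,"y":0,"z":0,"spin":0},{"x":0,"y":0,"z":0,"spin":0},{"x":0,"y":0,"z":0,"spin":0},{"x":0,"y":0,"z":0,"spin":0},{"x":0,"y":0,"z":0,"spin":0},{"x":0,"y":0,"z":0,"spin":0},{"x":0,"y":0,"z":0,"spin":0},{"x":0,"y":0,"z":0,"spin":0}]' 0.0
python3 - <<'E'
from h import *
for n in ['side','top','wrist']:
    a=np.mean([grab(n,n+'11')['color'].astype(float) for i in range(3)],0); np.save(f'pics/{n}11avg.npy',a)
    b=np.load(f'pics/{n}10avg.npy'); print(n,'change',np.abs(a-b).mean().round(2),(np.abs(a-b).max(2)>40).sum())
shift()
E
python3 m.py 11
```

```text
t: 11.4
tcp_pos: [0.4632, -0.1786, 0.1111]
orientation: [0.919, -0.394, -0.0, 0.0]
ft_force: [-1.8, 1.6, 5.6]
gripper_width: 0.0131
side change 1.44 0
top change 0.39 0
wrist change 1.58 13
heading deg -46.38 tcp [ 0.4632 -0.1785  0.1111] F [-2.2   1.73  6.4 ] w 0.01273636864571633
want 83.75668808376543
side 18 centroid [ 0.465  -0.1465] line dir 85.14 axis->centroid 86.33 x of line at axis y 0.4623
top 16 centroid [ 0.4647 -0.1505] line dir 81.36 axis->centroid 86.38 x of line at axis y 0.4606
```

```bash
python3 -c "
from cell import bot
print(bot.sense()['t'],bot.sign_off())"
```

```text
the job is handed in; nothing more can be done
11.85 None
```

The keeper bar is shut past its detent and the mirror is held turned by about 50.6°, aimed at the red marker. I handed the job in at 11.85 s with the grip still closed on the mirror's blue handle.

- **Keeper:** I pushed the red peg round its arc until the bar stopped, at about 20 N. From above, the bar is parallel to the nest within about 0.6°, and the brass ball is behind it on the open side. The cast was still seated in its nest.
- **Mirror:** The line of sight to the marker should point at about 83.8° (direction on the bench, from the robot's x axis).
    - The mirror frame's edge gives about 83.6°.
    - The brass pointer is less certain. Its line measures 85.1° in the side view and 81.4° in the top view. Taken from the mirror's axis to the pointer, it reads about 85.4 to 86.4°, averaging about 84.6°.
    - The measurements therefore don't fully agree. I estimate the aim is within about 1° (about 4 mm at the marker, whose radius is 7 mm), and I made no further nudge.
- **Steadiness:** Pictures before and after a hold of about 0.7 s showed no drift. The force on the wrist was about 7 N.
- **Other things on the bench:** I did not touch any of them on purpose and saw none moved. I did not measure their positions again at the end.

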